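# Zero the dial gauge on the setting bar, then swap in the new bar

### The job

Check the cooker's new spacer bar against the setting bar that is sitting in the dial gauge: turn the gauge's bezel until the zero mark lines up with the pointer and let go, then draw the setting bar out and lay it flat and gently on the long white dish. Then slide the new bar, sloped end first, in under the sprung plunger until it is fully home against the back stop, feeling for the stop and not ramming it, and leave it there for me to read. Do not disturb the dial setting or the other things on the worktop.

Things in the scene. Friction and masses are not known exactly. Their poses are not given: they have to be found in the camera images.
- gauge_base: Grey cast stand of the dial gauge, fixed, 110 mm wide; origin on the worktop under the vertical plunger axis, x = the way parts slide in (away from the robot), z up. Flat steel anvil 30 mm up, front edge at x -42, stand's front edge at x -55 mm. Two guide rails 7 mm high, 25 mm apart, x -30 to 26, mouth flared from x -43. The column stands at x 92.
- bezel (a joint): Knurled ring round the dial, which turns with it: 54 mm across, 18 mm high, on the vertical plunger axis, dial facing up. Turns stiffly (0.06 N m) and stays; range -1.6 to 1.6 rad, grows clockwise seen from above; at 0 the zero mark points to the stand's front (-x). Starts at 0.65 to 1.1. The gauge reads zero when this value equals that of joint needle.
- needle (a joint): Pointer of the dial, 20 mm long, driven by the plunger; rad, grows clockwise from above, 0.4 rad per mm of plunger lift, points to the stand's front (-x) at 0. Somewhere from -0.5 to 0.5 on the setting bar (the head's height varies), about -2.8 with nothing under the plunger.
- bezel_centre (a point): Centre of the bezel ring, half-way up, about 97 mm above the worktop. The pointer lies inside the ring just below its rim; a 15 mm thick arm under the bezel runs back from the gauge to the column, its top 6 mm below the ring's underside.
- zero_mark (a point): Point above the single broad, long black mark (zero) on the white dial face, 20 mm from the dial's centre, at the pointer's height; turns with the bezel. Small divisions are 0.105 rad (2.1 mm here) apart.
- needle_tip (a point): Tip point of the black pointer, 20 mm from the dial's centre.
- plunger: Sprung plunger under the gauge, 7 mm thick with a ball tip of 9 mm; origin at the tip. Presses down with about 2 N; with no part in it hangs 11 mm above the anvil, so a bar's sloped end lifts it; pushing a bar up under it takes 6 to 18 N, then the force falls. The gauge's body above it is 48 mm across, underside about 12 to 18 mm over an 18 mm bar.
- setting_bar: Master: steel bar, 130 long, 22 wide, 18 mm thick, with a cross shoulder 40 mm wide and a black grip 26 mm wide at its near end. Origin under its middle, x to its sloped nose, z up. Starts on the anvil under the plunger, shoulder at the rails' mouth, grip overhanging the stand's front. 0.17 to 0.29 kg.
- setting_bar_grip (a point): Middle of the setting bar's black grip (47 mm long, 26 mm wide, 19 mm thick), half-way up, 43 mm behind the bar's middle; axes as the bar's.
- new_bar: New spacer bar: plain aluminium bar, 145 long, 22 wide, 18 mm thick, three screw holes in its top; lies on the worktop. Origin under its middle, x to its sloped end. 0.11 to 0.21 kg.
- new_bar_mid (a point): Centre of the new bar, half-way up; x to its sloped end, where the top falls from 18 to 9 mm over the last 24 mm. Home in the gauge, it lies flat on the anvil between the rails, sloped end against the back stop: an upright steel face across the anvil, 13 mm high, clamped anywhere from 32 to 44 mm beyond the plunger axis. The stop's place is not measured; feel for it.
- white_dish: Long oval white dish, fixed, 334 by 133 mm, rim 11 mm high. Origin under its centre, y along its length. Its flat floor, 4 mm up, is 230 long and 90 mm wide.
- mug: Bystander: white mug, 82 wide, 94 mm tall, origin under its centre. Leave alone.
- egg_timer: Bystander: round kitchen timer, 62 wide, 45 mm tall, origin under its centre. Leave alone.
- salt_shaker: Bystander: salt shaker, 44 wide, 90 mm tall, origin under its centre. Leave alone.
Mind the look-alikes: they are no part of the job. Of the things that look like the new_bar, the larger one is meant.

How it is judged:
By the outcome, as a careful person would: the job done as asked, in the order asked, and still so for the second after the job is handed in, with the robot touching nothing.
It also fails if it takes over 72 s, if anything falls off the work surface, if the arm or the gripper's body presses on something with over 40 N, if the wrist force passes 120 N, or if a joint passes its speed limit or range.

### The arm

A 6-joint arm with a two-finger parallel gripper is mounted at the origin on a cart in front of the work surface, level with it; the furniture and walls round the work are solid. World frame = base frame: x ahead of the robot, y to its left, z up, the work surface at z = 0. Lengths are in mm, angles in rad, forces in N, time in s.
With the tool pointing down it reaches from about 325 to 900 mm from the base axis. Payload 6.1 kg.
Tool frame: the origin (TCP) lies at the very end of the fingers, on their centre line; the grasp point (between the pads) lies behind it (ctrl.grip_depth is the z of the grasp point in the tool frame, in mm); z points along the fingers, y is the line along which they close (so a half turn about z gives the same grasp; the last joint's range is limited). The gripper opens to 87 mm and grips with 3 to 60 N. Pads are 19 mm wide; open, the fingers measure 117 mm over their backs; the gripper's body (75 mm by 190 mm) begins 51 mm behind the grasp point.
Start: joints at [1.008, 0.22, 1.526, -0, 1.395, -0.126], TCP at [264.399, 566.312, 222.538] pointing down, gripper open.
Joint ranges: [-2.98, 2.98], [-0.91, 2.08], [0.09, 2.57], [-1.24, 4.39], [0.2, 2.65], [-2.68, 2.68]. Speed limits (rad/s): [2.57, 2.57, 3.01, 3.14, 3.14, 3.14].

### API

Orientations are given as a rotation vector (axis times angle).
In Python, from plant import ctrl, vision, spotter gives the robot as it stands.
- The arm moves only by the shell command python3 -m jog 'ROWS' [OPENING] [FORCE]. ROWS is JSON, a list of rows, each a list of 4 numbers: the shift along the tool's x, y, z in m, then the turn about the tool's z in rad. A call has 1 to 12 rows; each row is the pose to reach, as a shift and turn from the pose commanded when the call began, along the tool's axes at that moment; what a row does not reach only later rows make up. A row lasts 1/12 s, in which the tool goes at most 41.7 mm and 7.16 degrees, less where a joint would pass 70% of its speed; a pose out of reach is approached as far as the arm can. A call with a gripper value outside its range is refused whole. OPENING is the opening in per cent of the stroke, from 0 (shut) to 100 (fully open), set as the call begins (- or left out, the last holds). The fingers move at their own pace and stop on an object; FORCE is the grip in N (left out, the last holds). Time passes only in rows, so rows that repeat a pose let the fingers close. It gives the time, the measured TCP pose, the force, the opening and the grip force at its end, in the units of the state.
- ctrl.read_state(): the state, without advancing time (a new reading comes with each control period).
- vision.capture(name): name is "scene" or "top" or "wrist"; returns the picture (384x512x3 uint8, red, green, blue); there is no depth.
- vision.get_calibration(name): a dict with "fovy" (degrees; the focal length in pixels is half the picture's height over the tangent of half this angle, whatever the lens; pixels are square), "cx", "cy" (the principal point, pixels), "eye" and "orientation" of the camera in the world. Camera axes: x right, y up, looking along -z (the intrinsics and any distortion apply to the point x, -y, -z); pixel columns grow to the right and rows downward; lengths in mm; the calibration is good to about 2 mm. A picture is of the moment at which its call begins: read the wrist's pose just before it. get_calibration takes no time and is no camera call; for the wrist camera it gives the pose at the moment of the call.
- ctrl.sign_off(): hands the job in; it is judged then, once.
Trained networks look in the newest picture that a camera, given by its name, has taken for a name from the list of things; names that differ only in an ending like _2 or _b are one class to them, and where a whole thing is asked for, a point or a joint stands for the part that bears it (a point fixed in the world has none). Each returns a list of dicts, best first, with "confidence" (0 to 1); they miss things now and then, are a little off and sometimes report something else, mostly with a low value. They report only what shows in the picture. A call takes as long as a camera call. They do not tell look-alikes from the thing itself.
- spotter.boxes_of(camera, query): "pixel" ([row, column] in pixels, amid what is visible of it).
The state is a dict: "time_s": time; "joint_positions": joint angles; "joint_vel": joint speeds; "effort": joint torques, N m; "tcp_pos": TCP position; "orientation": TCP orientation; "force": force on the tool from outside, world axes, zero at the start; "moment": the same for the moment, N m; "opening": finger opening in mm; "finger_force": force on a finger pad.
Only numpy, scipy, OpenCV 4.12 (cv2) and the standard library are available. Lean on these libraries where they do the work, as an engineer would, in place of code of your own. Each camera call takes 0.05 s, during which the arm holds its last target. There are 200 camera calls.

## Working session

There is one attempt and no reset: what is moved stays moved. The work goes in short steps, Python scripts to look and compute and a shell command to move; the robot and the scene stay as the last step left them, time stands still between calls to the robot, and variables do not carry over. Pictures are saved under pics/ and viewed, at most 12 in all, crops included, and the job is handed in when it is done.

```bash
ls; mkdir -p pics
cat > h.py <<'E'
import numpy as np, cv2
from scipy.spatial.transform import Rotation as R
from plant import ctrl, vision, spotter
def ray(cal,px):
    H=384; f=H/2/np.tan(np.radians(cal["fovy"])/2)
    x=(px[1]-cal["cx"])/f; y=(px[0]-cal["cy"])/f
    return x,y
def rot(o):
    o=np.array(o,float); return R.from_matrix(o) if o.shape==(3,3) else (R.from_rotvec(o) if o.size==3 else R.from_quat(o))
def at(cal,px,z):
    x,y=ray(cal,px); d=rot(cal["orientation"]).apply([x,-y,-1]); e=np.array(cal["eye"])
    return e+d*(z-e[2])/d[2]
def proj(cal,p):
    q=rot(cal["orientation"]).inv().apply(np.array(p)-np.array(cal["eye"])); f=192/np.tan(np.radians(cal["fovy"])/2)
    return [cal["cy"]-f*q[1]/-q[2], cal["cx"]+f*q[0]/-q[2]]
E
python3 - <<'E'
from h import *
for n in("scene","top"):
    im=vision.capture(n); cv2.imwrite(f"pics/{n}0.png",im[:,:,::-1]); c=vision.get_calibration(n); print(n,c)
    Z=dict(bezel=97,setting_bar_grip=39,new_bar=9,white_dish=4,mug=47,egg_timer=22,salt_shaker=45,zero_mark=104,needle_tip=104,setting_bar=39)
    for q,z in Z.items():
        for b in spotter.boxes_of(n,q)[:3]: print(q,np.round(b["pixel"]),round(b["confidence"],2),np.round(at(c,b["pixel"],z)))
a=cv2.imread("pics/top0.png");b=cv2.imread("pics/scene0.png")
cv2.imwrite("pics/both.png",np.hstack([a,b])[:, :])
s=ctrl.read_state(); print(s, ctrl.grip_depth)
E
```

```text
pics
scene {'fovy': 55.56656057828741, 'cx': 254.56835647920616, 'cy': 190.10944441987473, 'eye': array([ 129.5847146 , -864.2208686 ,  938.10981345]), 'orientation': array([ 0.80094951, -0.2500062 , -0.5274869 ])}
bezel [190. 264.] 0.53 [ 663. -113.   97.]
setting_bar_grip [202. 254.] 0.68 [634. -99.  39.]
setting_bar_grip [190. 268.] 0.51 [708. -72.  39.]
new_bar [273. 285.] 0.67 [ 565. -380.    9.]
new_bar [175. 265.] 0.55 [771.  33.   9.]
white_dish [270. 286.] 0.73 [ 576. -370.    4.]
white_dish [167. 167.] 0.56 [464. 288.   4.]
mug [239. 306.] 0.96 [ 680. -331.   47.]
egg_timer [284. 311.] 0.78 [ 601. -457.   22.]
salt_shaker [169. 228.] 0.53 [644. 104.  45.]
zero_mark [189. 265.] 0.44 [ 664. -118.  104.]
setting_bar [287. 309.] 0.73 [ 583. -469.   39.]
setting_bar [206. 251.] 0.6 [ 616. -107.   39.]
top {'fovy': 52.32681563337989, 'cx': 262.59970662664006, 'cy': 191.0492963524156, 'eye': array([ 387.43913354, -105.74596364, 1184.01553703]), 'orientation': array([ 0.18536446, -0.17443402, -1.47829102])}
bezel [179. 272.] 0.74 [ 682. -111.   97.]
setting_bar_grip [206. 266.] 0.8
[... 454 characters left out ...]
s': array([ 1.00791537e+00,  2.20407831e-01,  1.52652910e+00,  2.25524208e-05,
        1.39470841e+00, -1.26127718e-01]), 'joint_vel': array([ 2.43441956e-04,  1.33456726e-03, -2.25442867e-03, -4.53244328e-05,
        4.79444231e-05,  4.84955930e-04]), 'effort': array([-1.06527463e-03, -4.94586432e+01, -3.87708879e+01,  6.99100387e-02,
        4.71082516e-02, -2.93990479e-05]), 'tcp_pos': array([264.37401161, 566.30478509, 222.5173588 ]), 'orientation': array([-6.80608284e-01, -3.06694206e+00,  6.61303024e-05]), 'force': array([-0.39892413, -0.05116973,  0.33200395]), 'moment': array([0.04124671, 0.00216134, 0.03465508]), 'finger_force': 0.0, 'opening': 86.83499133709142} -18.700000000000003
```

Run:
```python
import cv2
cv2.imwrite("pics/t1.png",cv2.resize(cv2.imread("pics/top0.png")[100:340,90:410],(800,600),interpolation=cv2.INTER_CUBIC))
```

```text
(no output)
```

View pics/t1.png

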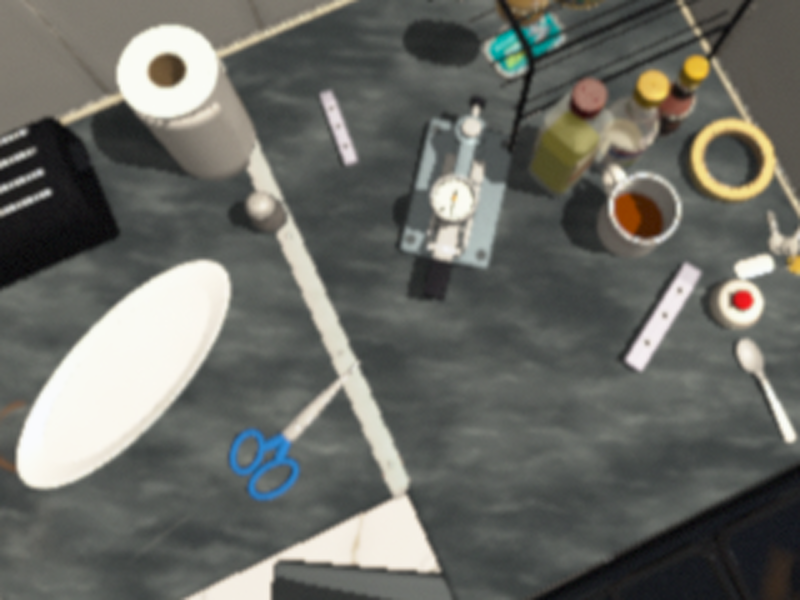

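```bash
cat >> h.py <<'E'
def go(p,yawdir=None):
    """rows for target TCP p; yawdir=world angle wanted for tool x"""
    s=ctrl.read_state(); T=R.from_rotvec(s["orientation"]); d=T.inv().apply(np.array(p)-s["tcp_pos"])/1000
    x=T.apply([1,0,0]); a=np.arctan2(x[1],x[0]); t=None
    if yawdir is not None:
        t=-(yawdir-a); t=(t+np.pi)%(2*np.pi)-np.pi
    print("shift",np.round(d,4),"turn",t,"toolx ang",round(a,3),"j6",s["joint_positions"][5])
E
python3 - <<'E'
from h import *
c=vision.get_calibration("top")
f=lambda x,y,z:np.round(at(c,[y/2.5+100,x/2.5+90],z))
print("gauge: bezel",f(455,198,104),"column top",f(470,123,110),"grip end",f(430,298,40),"base corners",f(402,248,30),f(488,266,30), f(430,118,30))
print("newbar ends",f(692,266,18),f(634,366,18)," small",f(326,93,18),f(350,163,18))
print("dish ends",f(218,268,8),f(32,480,8), "c",f(125,374,8))
print("shaker",f(262,212,45),"towel top",f(170,70,250),"bottle",f(590,95,180))
c=vision.get_calibration("wrist");s=ctrl.read_state();T=R.from_rotvec(s["orientation"])
print(c["fovy"],c["cx"],c["cy"],T.inv().apply(c["eye"]-s["tcp_pos"]),(T.inv()*rot(c["orientation"])).as_matrix().round(2))
E
```

```text
gauge: bezel [ 679. -111.  104.] column top [ 768. -121.  110.] grip end [571. -92.  40.] base corners [631. -53.  30.] [ 618. -158.   30.] [799. -72.  30.]
newbar ends [ 641. -405.   18.] [ 514. -340.   18.]  small [825.  62.  18.] [736.  22.  18.]
dish ends [591. 171.   8.] [324. 352.   8.] c [454. 264.   8.]
shaker [657. 118.  45.] towel top [749. 190. 250.] bottle [ 787. -248.  180.]
63.6678218090797 258.3095763657633 189.80203917903282 [  81.2410613    -0.47612446 -161.66904685] [[-0.    0.95  0.3 ]
 [ 1.    0.    0.  ]
 [ 0.    0.3  -0.95]]
```

Run:
```python
from h import *
go([679,-111,190],np.pi-.12)
```

```text
shift [-0.6622 -0.4383  0.0325] turn -0.31675719465146956 toolx ang 2.705 j6 -0.12612771756663946
```

```bash
python3 -m jog '[[-0.02,-0.013,0.001,0],[-0.05,-0.033,0.002,-0.1],[-0.08,-0.053,0.004,-0.2],[-0.112,-0.074,0.006,-0.31],[-0.145,-0.096,0.008,-0.317],[-0.178,-0.118,0.01,-0.317],[-0.21,-0.139,0.011,-0.317],[-0.243,-0.161,0.012,-0.317],[-0.276,-0.183,0.014,-0.317],[-0.309,-0.204,0.016,-0.317],[-0.34,-0.225,0.017,-0.317],[-0.37,-0.245,0.018,-0.317]]'
python3 - <<'E'
from h import *
go([679,-111,190],np.pi-.12)
E
```

```text
time_s: 2.1
tcp_pos: [496.8, 185.9, 204.8]
orientation: [0.189, 3.135, 0.0]
force: [1.0, -0.8, -0.8]
opening: 87.0
finger_force: 0.0
shift [-0.2164 -0.2729  0.0148] turn -0.0001467577147207244 toolx ang 3.021 j6 -1.2413651169946456
```

```bash
python3 -m jog '[[-0.02,-0.025,0.001,0],[-0.043,-0.054,0.003,0],[-0.066,-0.083,0.005,0],[-0.09,-0.113,0.006,0],[-0.114,-0.143,0.008,0],[-0.138,-0.173,0.009,0],[-0.16,-0.202,0.011,0],[-0.18,-0.227,0.012,0],[-0.197,-0.249,0.013,0],[-0.208,-0.263,0.014,0],[-0.214,-0.27,0.015,0],[-0.216,-0.273,0.015,0]]'
cat >> h.py <<'E'
def look(name,z=None,qs={}):
    c=vision.get_calibration("wrist"); im=vision.capture("wrist"); im=im[:,:,::-1].copy(); cv2.imwrite(f"pics/{name}.png",im)
    for q,z in qs.items():
        for b in spotter.boxes_of("wrist",q)[:2]: print(q,np.round(b["pixel"],1),round(b["confidence"],2),np.round(at(c,b["pixel"],z),1))
    return c,im
E
python3 - <<'E'
from h import *
c,im=look("w1",qs=dict(bezel_centre=106,needle_tip=104,zero_mark=104,setting_bar_grip=49,gauge_base=30))
cv2.imwrite("pics/w1b.png",cv2.resize(im,(768,576)))
import pickle; pickle.dump(c,open("w1.pkl","wb"))
s=ctrl.read_state();print(s["tcp_pos"])
E
```

```text
time_s: 3.1
tcp_pos: [678.1, -110.4, 188.9]
orientation: [-0.19, -3.135, -0.0]
force: [0.0, 1.6, 0.2]
opening: 87.0
finger_force: 0.0
bezel_centre [190.6 256.8] 0.69 [ 673.8 -112.1  106. ]
zero_mark [191.4 256.4] 0.6 [ 675.  -112.6  104. ]
zero_mark [194.  259.7] 0.48 [ 677.7 -110.1  104. ]
gauge_base [169.7 234.1] 0.82 [ 671.5 -136.5   30. ]
[ 677.58016322 -107.71560809  189.87066659]
```

View pics/w1b.png

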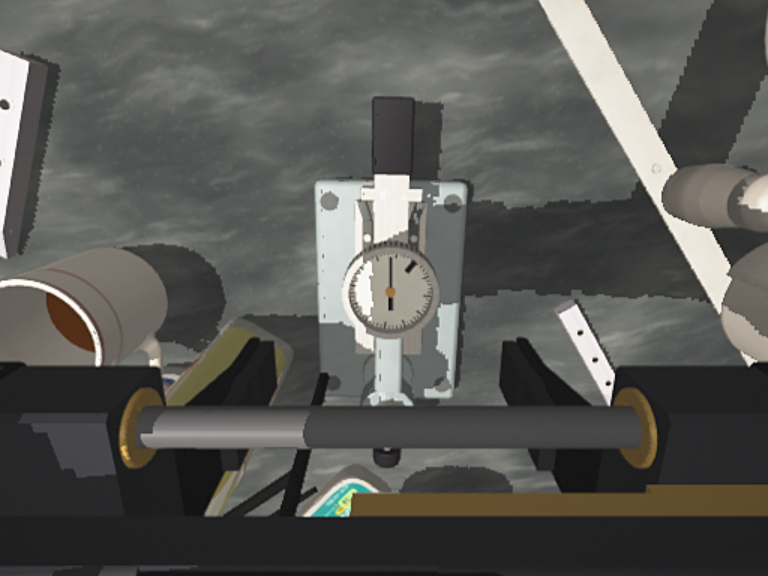

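```bash
cat >> h.py <<'E'
def rect(c,im,cx,cy,yaw,z,half=32,s=8):
    """top-down picture: up = direction -x of gauge, s px per mm"""
    n=int(2*half*s); ux=np.array([np.cos(yaw),np.sin(yaw)]); uy=np.array([-ux[1],ux[0]])
    pts=[]; q=[(0,0),(n,0),(n,n),(0,n)]
    for (u,v) in q:
        a=(v-n/2)/s; b=(u-n/2)/s   # down=+x ; right = +y (up=-x seen from above)
        w=np.array([cx,cy])+ux*a+uy*b; r=proj(c,[w[0],w[1],z]); pts.append([r[1],r[0]])
    M=cv2.getPerspectiveTransform(np.float32(q),np.float32(pts))
    return cv2.warpPerspective(im,M,(n,n),flags=cv2.INTER_CUBIC|cv2.WARP_INVERSE_MAP)
E
python3 - <<'E'
from h import *
import pickle
c=pickle.load(open("w1.pkl","rb")); im=cv2.imread("pics/w1.png")
o=at(c,[194.3,260.7],104);print(o)
f=lambda x,y,z:np.round(at(c,[y*2/3,x*2/3],z),1)
print("stand front",f(316,182,30),f(467,181,30),"stand back",f(322,397,30),f(457,397,30),"grip",f(373,98,49),f(413,98,49),f(373,174,49),f(413,174,49))
r=rect(c,im,o[0],o[1],-.12,104); cv2.imwrite("pics/r1.png",r)
E
```

```text
[ 678.01515019 -109.34084494  104.        ]
stand front [ 618.6 -152.9   30. ] [630.4 -51.3  30. ] stand back [ 782.2 -175.8   30. ] [795.  -70.8  30. ] grip [ 572.4 -107.3   49. ] [575.3 -83.3  49. ] [ 616.8 -113.1   49. ] [619.9 -88.   49. ]
```

View pics/r1.png

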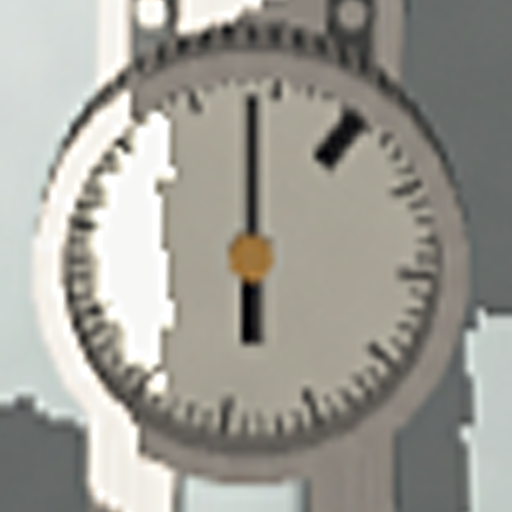

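```bash
cat >> h.py <<'E'
def hub(c,im,z=104):
    h=cv2.cvtColor(im,cv2.COLOR_BGR2HSV); m=cv2.inRange(h,(12,120,120),(25,255,255))
    n,l,st,ce=cv2.connectedComponentsWithStats(m)
    for i in range(1,n):
        if st[i,4]>=8 and st[i,4]<400:
            p=at(c,[ce[i][1],ce[i][0]],z)
            if np.hypot(p[0]-679,p[1]+110)<25: return p,ce[i],st[i,4]
E
python3 - <<'E'
from h import *
import pickle
c=pickle.load(open("w1.pkl","rb")); im=cv2.imread("pics/w1.png")
print(hub(c,im))
for z in (90,110,130,150): print(z, at(c,[305,258],z))
c,im=look("w2"); print(hub(c,im)); go([678.5,-109.7,86],np.pi-.12-.34+.0); print(ctrl.read_state()["tcp_pos"],ctrl.read_state()["joint_vel"])
E
```

```text
(array([ 678.00726051, -110.08263632,  104.        ]), array([259.82142857, 194.39285714]), np.int32(28))
90 [ 797.9340795  -126.32151549   90.        ]
110 [ 782.52563    -124.41238352  110.        ]
130 [ 767.1171805  -122.50325156  130.        ]
150 [ 751.708731  -120.5941196  150.       ]
(array([ 677.83284549, -110.12243678,  104.        ]), array([256.67857143, 194.67857143]), np.int32(28))
shift [-0.001  -0.0018  0.1039] turn 0.3415754673009306 toolx ang 3.023 j6 -1.7250994950729488
[ 677.65024612 -107.83841474  189.91087856] [-0.00313763  0.00241942 -0.00425236 -0.00129429  0.00190258 -0.00106404]
```

```bash
python3 -m jog '[[0,0,0.01,0.08],[0,-0.001,0.025,0.18],[0,-0.002,0.04,0.28],[0,-0.002,0.05,0.34],[0,-0.002,0.06,0.34],[0,-0.002,0.06,0.34],[0,-0.002,0.06,0.34],[0,-0.002,0.06,0.34]]'
python3 - <<'E'
from h import *
s=ctrl.read_state();print(s["tcp_pos"],s["force"]);c,im=look("w3"); print(hub(c,im)); go([678.2,-110.1,86],np.pi-.12-.34)
E
```

```text
time_s: 4.12
tcp_pos: [678.1, -110.9, 130.5]
orientation: [0.713, 3.058, -0.0]
force: [-0.7, -0.3, 0.5]
opening: 86.8
finger_force: 0.0
[ 678.09351466 -110.92766376  130.48606515] [-0.67576364 -0.3203571   0.46373807]
(array([ 677.84583766, -109.54006456,  104.        ]), array([260.79591837, 220.63265306]), np.int32(49))
shift [0.0006 0.0008 0.0448] turn 0.0014741267025324412 toolx ang 2.683 j6 -1.3891736380758708
```

```bash
python3 -m jog '[[0.0005,0.001,0.008,0],[0.0005,0.001,0.02,0],[0.0005,0.001,0.03,0],[0.0005,0.001,0.038,0],[0.0005,0.001,0.043,0],[0.0005,0.001,0.044,0],[0.0005,0.001,0.044,0],[0.0005,0.001,0.044,0]]' && python3 -m jog '[[0,0,0,0],[0,0,0,0],[0,0,0,0],[0,0,0,0],[0,0,0,0],[0,0,0,0]]' 50 15
```

```text
time_s: 4.83
tcp_pos: [677.9, -110.0, 85.8]
orientation: [0.716, 3.059, 0.0]
force: [0.3, -0.0, 0.5]
opening: 86.8
finger_force: 0.0
time_s: 5.33
tcp_pos: [677.8, -109.7, 85.7]
orientation: [0.716, 3.058, 0.001]
force: [5.4, 11.6, 2.0]
opening: 54.8
finger_force: 7.5
```

```bash
python3 -m jog '[[0,0.0005,0,0],[0,0.001,0,0],[0,0.001,0,0],[0,0.001,0,0]]' 45 20
```

```text
time_s: 5.67
tcp_pos: [678.1, -109.0, 85.7]
orientation: [0.716, 3.059, -0.0]
force: [-0.4, 1.2, 1.0]
opening: 53.4
finger_force: 20.0
```

Centred. Turn CCW 0.68.

```bash
python3 -m jog '[[0,0,0,-0.05],[0,0,0,-0.12],[0,0,0,-0.2],[0,0,0,-0.28],[0,0,0,-0.36],[0,0,0,-0.44],[0,0,0,-0.52],[0,0,0,-0.6],[0,0,0,-0.65],[0,0,0,-0.68],[0,0,0,-0.68],[0,0,0,-0.68]]'
python3 - <<'E'
from h import *
c,im=look("w4");print(hub(c,im)); o=[678.1,-109.0]
r=rect(c,im,o[0],o[1],-.12,104,half=30,s=10); cv2.imwrite("pics/r4.png",r)
E
```

```text
time_s: 6.67
tcp_pos: [678.1, -109.1, 85.7]
orientation: [-0.344, 3.123, -0.0]
force: [0.0, 0.8, 1.8]
opening: 53.4
finger_force: 20.0
(array([ 677.42095086, -110.54072146,  104.        ]), array([258.36, 255.56]), np.int32(75))
```

View pics/r4.png

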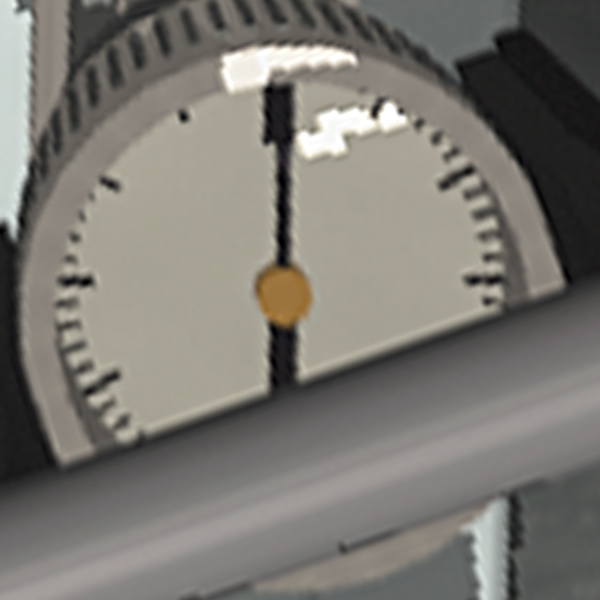

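```bash
python3 -m jog '[[0,0,0,0],[0,0,0,0],[0,0,0,0],[0,0,0,0],[0,0,0,0]]' 100 && python3 -m jog '[[0,0,-0.01,0],[0,0,-0.025,0],[0,0,-0.04,0.08],[0,0,-0.05,0.18],[0,0,-0.05,0.28],[0,0,-0.05,0.34],[0,0,-0.05,0.34],[0,0,-0.05,0.34],[0,0,-0.05,0.34]]'
python3 - <<'E'
from h import *
c,im=look("w5");p=hub(c,im);print(p); o=p[0]
r=rect(c,im,o[0],o[1],-.12,104,half=30,s=10); cv2.imwrite("pics/r5.png",r)
g=r.min(2).astype(float)
for y in (75,85,95,105,115,125,135,145,155,170,185,200,220,240,260):
    row=g[y,220:380]; w=np.clip(90-row,0,None); print(y, round((w*np.arange(220,380)).sum()/max(w.sum(),1),1), (w>0).sum())
E
```

```text
time_s: 7.13
tcp_pos: [677.9, -109.1, 85.3]
orientation: [0.345, -3.122, -0.0]
force: [0.5, -0.7, 0.3]
opening: 78.9
finger_force: 0.0
time_s: 7.88
tcp_pos: [678.3, -109.1, 136.4]
orientation: [0.185, 3.135, -0.0]
force: [0.3, 0.4, -0.6]
opening: 86.7
finger_force: 0.0
(array([ 677.70882835, -110.05333552,  104.        ]), array([258.30434783, 218.08695652]), np.int32(46))
75 0.0 0
85 300.7 24
95 299.7 29
105 299.7 28
115 299.7 29
125 299.8 29
135 299.8 29
145 299.6 27
155 300.5 13
170 299.7 12
185 299.8 12
200 299.9 12
220 299.9 12
240 299.9 12
260 299.9 12
```

View pics/r5.png

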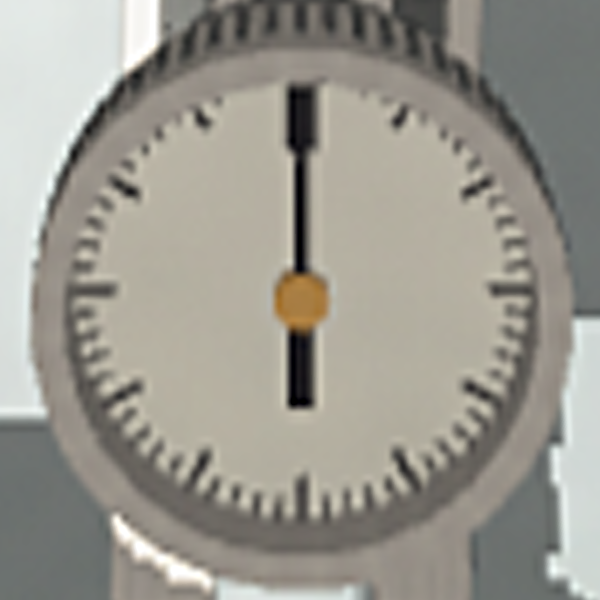

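```bash
python3 -m jog '[[0.01,0,0,0],[0.03,0,0,0],[0.05,0,0,0],[0.07,0,0,0],[0.08,0,0,0],[0.084,0,0,0],[0.084,0,0,0],[0.084,0,0,0],[0.084,0,0,0]]' 60
cat >> h.py <<'E'
def dark(c,im,z,lo,hi):
    m=cv2.inRange(im,(0,0,0),(70,70,70)); return m
E
python3 - <<'E'
from h import *
c,im=look("w6",qs=dict(setting_bar_grip=49)); s=ctrl.read_state();print(s["tcp_pos"]); print(hub(c,im))
r=rect(c,im,594.6,-99.7,-.12,49,half=50,s=6); cv2.imwrite("pics/r6.png",r)
E
```

```text
time_s: 8.68
tcp_pos: [595.5, -99.2, 135.8]
orientation: [0.188, 3.135, -0.0]
force: [-0.0, -0.5, -0.5]
opening: 52.5
finger_force: 0.0
setting_bar_grip [215.6 260.4] 0.75 [ 615.4 -100.8   49. ]
[595.31129267 -99.13072222 135.57609576]
(array([ 676.81909748, -109.77417386,  104.        ]), array([258.59459459, 319.51351351]), np.int32(37))
```

View pics/r6.png

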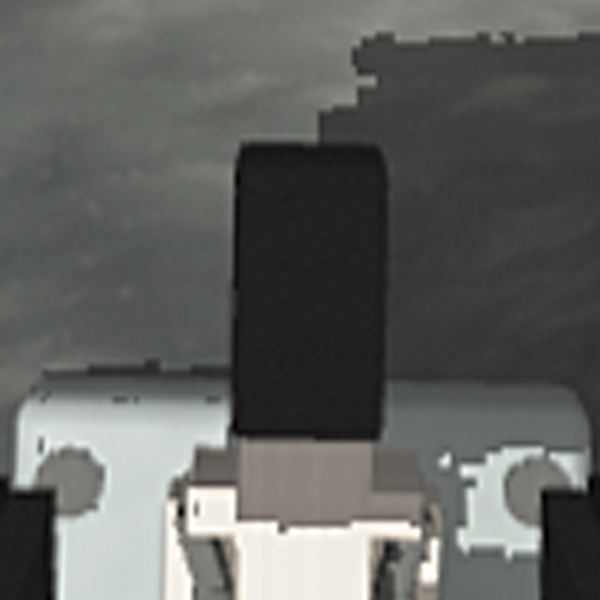

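```bash
python3 -m jog '[[0.002,0.001,0.015,0],[0.003,0.001,0.04,0],[0.003,0.001,0.065,0],[0.003,0.001,0.085,0],[0.003,0.001,0.097,0],[0.003,0.001,0.101,0],[0.003,0.001,0.1025,0],[0.003,0.001,0.1025,0],[0.003,0.001,0.1025,0]]' && python3 -m jog '[[0,0,0,0],[0,0,0,0],[0,0,0,0],[0,0,0,0]]' 28 8
```

```text
time_s: 9.53
tcp_pos: [593.0, -98.0, 34.5]
orientation: [0.188, 3.134, -0.001]
force: [-0.0, -0.1, 0.1]
opening: 52.0
finger_force: 0.0
time_s: 9.87
tcp_pos: [592.1, -97.8, 33.6]
orientation: [0.188, 3.135, -0.0]
force: [-0.6, -0.0, -0.1]
opening: 33.1
finger_force: 0.0
```

```bash
python3 -m jog '[[0,0,0,0],[0,0,0,0],[0,0,0,0],[0,0,0,0]]' 10 8; python3 -m jog '[[0,0,0,0],[0,0,0,0],[0,0,0,0]]' 10 50
```

```text
time_s: 10.2
tcp_pos: [591.9, -97.7, 33.2]
orientation: [0.188, 3.136, -0.0]
force: [-0.4, 0.2, 1.2]
opening: 26.0
finger_force: 8.0
time_s: 10.45
tcp_pos: [591.8, -97.7, 33.2]
orientation: [0.188, 3.136, -0.0]
force: [-2.1, -0.2, 2.9]
opening: 25.9
finger_force: 50.0
```

```bash
python3 -m jog '[[0.002,0,0,0],[0.006,0,0,0],[0.012,0,0,0],[0.019,0,0,0],[0.027,0,0,0],[0.036,0,0,0],[0.046,0,0,0],[0.056,0,0,0],[0.066,0,0,0],[0.076,0,0,0],[0.086,0,0,0],[0.096,0,0,0]]';python3 -m jog '[[0.01,0,0,0],[0.018,0,-0.004,0],[0.022,0,-0.015,0],[0.022,0,-0.03,0],[0.022,0,-0.05,0],[0.022,0,-0.07,0],[0.022,0,-0.085,0],[0.022,0,-0.09,0],[0.022,0,-0.09,0]]'
python3 - <<'E'
from h import *
c=vision.get_calibration("top")
f=lambda x,y,z:np.round(at(c,[y/2.5+100,x/2.5+90],z))
a,b=f(218,268,8)[:2],f(32,480,8)[:2]; print((a+b)/2,np.arctan2(*(a-b)[::-1]),np.linalg.norm(a-b))
im=cv2.imread("pics/top0.png"); m=cv2.inRange(im,(215,215,215),(255,255,255)); n,l,st,ce=cv2.connectedComponentsWithStats(m)
for i in range(1,n):
    if st[i,4]>2000: 
        cnt=cv2.findContours((l==i).astype('uint8'),0,2)[0][0]
        w=np.float32([at(c,[p[0][1],p[0][0]],10)[:2] for p in cnt]); print(ce[i],cv2.fitEllipse(w))
s=ctrl.read_state(); print(s["tcp_pos"],s["force"],s["moment"])
E
```

```text
time_s: 11.45
tcp_pos: [493.4, -85.4, 31.9]
orientation: [-0.188, -3.132, -0.001]
force: [-0.4, -0.1, -2.0]
opening: 25.6
finger_force: 50.0
time_s: 12.2
tcp_pos: [474.2, -83.5, 123.6]
orientation: [0.188, 3.135, -0.001]
force: [0.4, 0.2, -2.1]
opening: 25.3
finger_force: 50.0
[457.5 261.5] -0.5957410561256741 322.56782232578627
[138.18911638 248.89709052] ((458.58233642578125, 266.6062316894531), (124.17202758789062, 331.347900390625), 54.50590133666992)
[177.79220183 365.74334862] ((177.22430419921875, 28.427024841308594), (142.4786376953125, 573.6861572265625), 11.218491554260254)
[474.21617018 -83.52719359 123.64520719] [ 0.3612926   0.24562383 -2.10578227] [0.00844139 0.10025491 0.00960463]
```

Run:
```python
from h import *
go([422,290.5,80],2.52)
```

```text
shift [0.0966 0.3651 0.0435] turn 0.5017993875738966 toolx ang 3.022 j6 -1.789139080909683
```

```bash
python3 -m jog '[[0.004,0.015,0,0.03],[0.012,0.045,0,0.08],[0.022,0.082,0,0.15],[0.032,0.12,0,0.21],[0.042,0.158,0,0.27],[0.052,0.196,0,0.33],[0.062,0.234,0,0.39],[0.072,0.27,0,0.44],[0.081,0.306,0.01,0.48],[0.089,0.336,0.02,0.5],[0.094,0.356,0.035,0.502],[0.0966,0.365,0.0435,0.502]]'; python3 -m jog '[[0,0,0,0],[0,0,0,0]]'
python3 - <<'E'
from h import *
s=ctrl.read_state(); print(s["force"],s["moment"])
c,im=look("w7",qs=dict(white_dish=8,setting_bar=60)); cv2.imwrite("pics/w7b.png",im)
go([422,290.5,10],2.52)
E
```

```text
time_s: 13.2
tcp_pos: [419.2, 291.9, 76.2]
orientation: [-0.956, -2.989, 0.004]
force: [-0.9, -0.4, -2.3]
opening: 25.5
finger_force: 50.0
time_s: 13.37
tcp_pos: [420.6, 289.3, 77.6]
orientation: [-0.958, -2.989, 0.005]
force: [0.2, -0.3, -2.2]
opening: 25.5
finger_force: 50.0
[ 0.22008136 -0.34006027 -2.17445075] [0.05812764 0.08649874 0.0088477 ]
white_dish [147.8 260.8] 0.56 [387.4 314.7   8. ]
setting_bar [254.2 260.4] 0.59 [436.6 279.1  60. ]
shift [0.0014 0.0005 0.0699] turn -0.001491412512710344 toolx ang 2.519 j6 -0.5012837325473759
```

View pics/w7b.png

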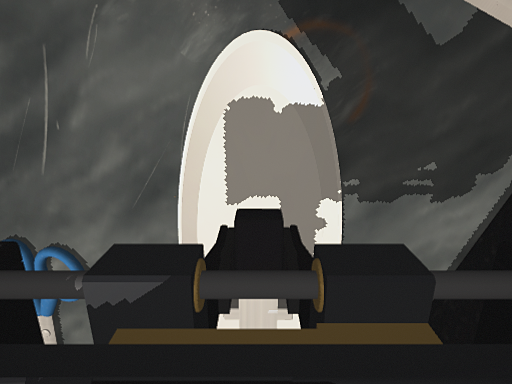

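```bash
python3 -m jog '[[0,0,0.006,0],[0,0,0.018,0],[0,0,0.03,0],[0,0,0.042,0],[0,0,0.052,0],[0,0,0.06,0],[0,0,0.064,0],[0,0,0.066,0],[0,0,0.066,0],[0,0,0.066,0]]'; python3 -m jog '[[0,0,0.001,0],[0,0,0.002,0],[0,0,0.003,0],[0,0,0.003,0]]'
```

```text
time_s: 14.35
tcp_pos: [422.7, 290.6, 13.8]
orientation: [0.961, 2.991, 0.001]
force: [1.0, 0.3, -2.1]
opening: 25.6
finger_force: 50.0
time_s: 14.68
tcp_pos: [422.4, 290.4, 10.6]
orientation: [0.961, 2.991, 0.0]
force: [-0.1, 0.6, -2.5]
opening: 25.5
finger_force: 50.0
```

```bash
python3 -m jog '[[0,0,0.0005,0],[0,0,0.001,0],[0,0,0.0015,0],[0,0,0.002,0],[0,0,0.002,0]]'; python3 -m jog '[[0,0,0.0005,0],[0,0,0.001,0],[0,0,0.001,0],[0,0,0.001,0]]'
```

```text
time_s: 15.1
tcp_pos: [422.3, 290.3, 8.4]
orientation: [-0.961, -2.991, 0.0]
force: [-0.0, -0.1, -1.6]
opening: 25.6
finger_force: 50.0
time_s: 15.43
tcp_pos: [422.4, 290.4, 7.6]
orientation: [0.961, 2.991, -0.0]
force: [-0.3, 0.9, -1.2]
opening: 25.3
finger_force: 50.0
```

```bash
python3 -m jog '[[0,0,0.0003,0],[0,0,0.0006,0],[0,0,0.0008,0],[0,0,0.0008,0]]'
```

```text
time_s: 15.77
tcp_pos: [422.4, 290.4, 7.4]
orientation: [-0.961, -2.991, 0.0]
force: [-3.2, -2.2, 5.7]
opening: 25.3
finger_force: 50.0
```

```bash
python3 -m jog '[[0,0,0,0],[0,0,0,0]]' 28 5; python3 -m jog '[[0,0,0,0],[0,0,0,0],[0,0,0,0]]' 50 5; python3 -m jog '[[0,0,-0.006,0],[0,0,-0.02,0],[0,0,-0.045,0],[0,0,-0.08,0],[0,0,-0.115,0],[0,0,-0.15,0],[0,0,-0.165,0],[0,0,-0.17,0],[0,0,-0.17,0]]'
python3 - <<'E'
from h import *
im=vision.capture("top")[:,:,::-1]; cv2.imwrite("pics/top2.png",im)
c=vision.get_calibration("top")
C=np.array([577.5,-372.5])
cv2.imwrite("pics/b1.png",np.hstack([cv2.resize(im[180:340,90:210],(420,560),interpolation=cv2.INTER_CUBIC),cv2.resize(im[190:260,330:380],(380,560),interpolation=cv2.INTER_CUBIC)]))
print(np.arctan2(-405+340,641-514)); go([577.5,-372.5,190])
E
```

```text
time_s: 15.93
tcp_pos: [422.5, 290.5, 7.4]
orientation: [0.961, 2.991, 0.0]
force: [-2.5, -1.5, 5.8]
opening: 25.8
finger_force: 5.0
time_s: 16.18
tcp_pos: [422.6, 290.5, 6.8]
orientation: [0.961, 2.991, 0.001]
force: [-0.0, -0.9, 0.5]
opening: 38.6
finger_force: 0.0
time_s: 16.93
tcp_pos: [423.3, 290.9, 178.6]
orientation: [0.96, 2.988, 0.004]
force: [-0.1, -0.5, -0.0]
opening: 43.7
finger_force: 0.0
-0.47305172048094984
shift [-0.5123 -0.4484 -0.0134] turn None toolx ang 2.52 j6 -0.5006407958264557
```

View pics/b1.png

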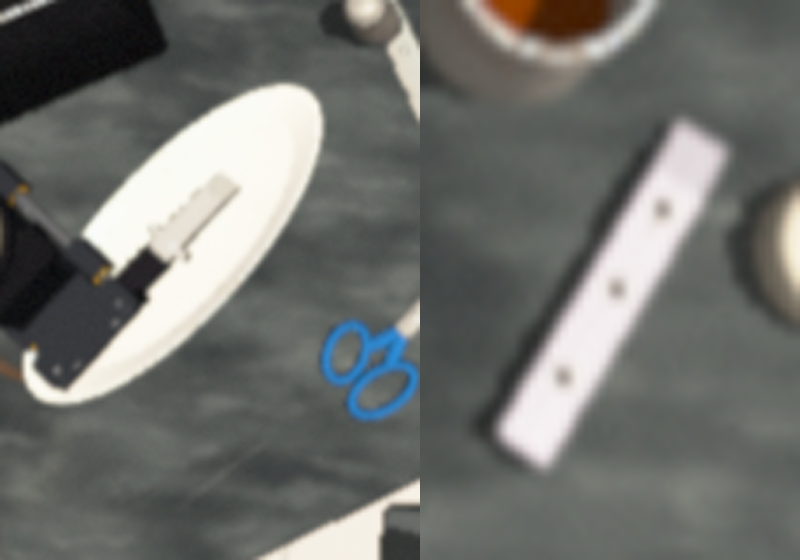

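Run:
```python
from h import *
go([533,-350,170],2.67)
```

```text
shift [-0.463  -0.456   0.0066] turn -0.1502105250240029 toolx ang 2.52 j6 -0.5006407958264557
```

```bash
python3 -m jog '[[-0.012,-0.012,0,-0.01],[-0.035,-0.035,0,-0.03],[-0.063,-0.062,0,-0.05],[-0.091,-0.09,0,-0.07],[-0.119,-0.118,0,-0.1],[-0.147,-0.146,0.002,-0.15],[-0.175,-0.174,0.003,-0.15],[-0.203,-0.201,0.003,-0.15],[-0.231,-0.228,0.004,-0.15],[-0.259,-0.256,0.004,-0.15],[-0.287,-0.283,0.005,-0.15],[-0.315,-0.31,0.005,-0.15]]' 60;  python3 - <<'E'
from h import *
go([533,-350,170],2.67)
E
```

```text
time_s: 17.98
tcp_pos: [496.1, -146.4, 168.7]
orientation: [-0.734, -3.05, -0.002]
force: [0.3, 0.4, 1.3]
opening: 52.5
finger_force: 0.0
shift [-0.1254 -0.1645 -0.0018] turn -0.0005695088968780126 toolx ang 2.669 j6 -1.538261893555222
```

```bash
python3 -m jog '[[-0.025,-0.033,0,0],[-0.048,-0.063,0,0],[-0.07,-0.092,0,0],[-0.09,-0.118,0,0],[-0.106,-0.139,0,0],[-0.117,-0.153,0,0],[-0.122,-0.16,0,0],[-0.124,-0.163,0,0],[-0.124,-0.163,0,0],[-0.124,-0.163,0,0]]'
python3 - <<'E'
from h import *
c,im=look("w8",qs=dict(new_bar=18,new_bar_mid=18)); s=ctrl.read_state(); print(s["tcp_pos"])
o=(577,-372)
r=rect(c,im,o[0],o[1],-.472,18,half=90,s=3.3); cv2.imwrite("pics/r8.png",r); 
m=cv2.inRange(im,(190,180,190),(255,255,255)); n,l,st,ce=cv2.connectedComponentsWithStats(m)
for i in range(1,n):
    if st[i,4]>800:
        cnt=cv2.findContours((l==i).astype('uint8'),0,2)[0][0]
        w=np.float32([at(c,[p[0][1],p[0][0]],18)[:2] for p in cnt]); print(st[i,4],cv2.minAreaRect(w))
E
```

```text
time_s: 18.82
tcp_pos: [533.8, -345.2, 170.6]
orientation: [-0.733, -3.053, -0.002]
force: [-0.1, 0.4, -0.2]
opening: 52.0
finger_force: 0.0
new_bar [205.2 255.6] 0.86 [ 563.1 -363.9   18. ]
new_bar_mid [209.2 255.6] 0.74 [ 567.2 -366.1   18. ]
[ 534.30957365 -345.330407    171.75125016]
2993 ((671.3702392578125, -146.54061889648438), (56.73008346557617, 113.16727447509766), 71.89486694335938)
2419 ((570.366943359375, -376.91741943359375), (36.54704666137695, 135.26101684570312), 60.999969482421875)
1336 ((500.2903747558594, -493.8594665527344), (124.72086334228516, 26.451313018798828), 28.74260139465332)
```

View pics/r8.png

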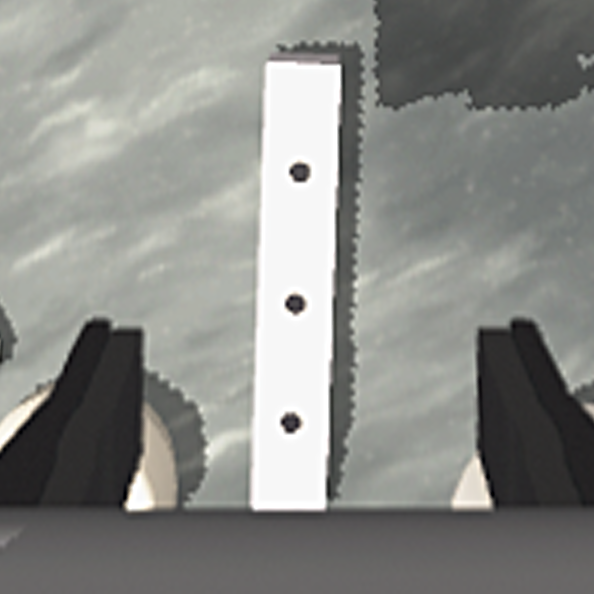

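Run:
```python
from h import *
go([534.1,-348.8,3],2.64)
```

```text
shift [-0.0014 -0.0032  0.1688] turn 0.031134437141856264 toolx ang 2.671 j6 -1.7981386021546684
```

```bash
python3 -m jog '[[-0.001,-0.003,0.015,0.03],[-0.0014,-0.0032,0.04,0.03],[-0.0014,-0.0032,0.07,0.03],[-0.0014,-0.0032,0.1,0.03],[-0.0014,-0.0032,0.125,0.03],[-0.0014,-0.0032,0.145,0.03],[-0.0014,-0.0032,0.158,0.03],[-0.0014,-0.0032,0.163,0.03],[-0.0014,-0.0032,0.165,0.03],[-0.0014,-0.0032,0.165,0.03],[-0.0014,-0.0032,0.165,0.03]]'
python3 - <<'E'
from h import *
go([534.1,-348.8,3],2.64); print(ctrl.read_state()["tcp_pos"],ctrl.read_state()["force"])
E
```

```text
time_s: 19.88
tcp_pos: [535.0, -350.9, 8.5]
orientation: [0.779, 3.041, -0.002]
force: [0.4, 0.3, 0.8]
opening: 52.4
finger_force: 0.0
shift [0.0018 0.0014 0.0055] turn -3.778989269509481e-05 toolx ang 2.64 j6 -1.7727435823503102
[ 535.04881971 -350.87413485    8.46689896] [0.39220566 0.34689574 0.78017508]
```

```bash
python3 -m jog '[[0.0015,0.0014,0.003,0],[0.0015,0.0014,0.005,0],[0.0015,0.0014,0.005,0],[0.0015,0.0014,0.005,0],[0.0015,0.0014,0.005,0]]' 28 5;python3 -m jog '[[0,0,0,0],[0,0,0,0],[0,0,0,0],[0,0,0,0]]' 10 5
```

```text
time_s: 20.3
tcp_pos: [533.4, -348.2, 1.9]
orientation: [0.78, 3.043, -0.0]
force: [-0.1, -0.2, -1.3]
opening: 28.7
finger_force: 0.0
time_s: 20.63
tcp_pos: [533.4, -348.2, 1.9]
orientation: [0.78, 3.043, -0.0]
force: [0.4, -0.3, 0.9]
opening: 22.3
finger_force: 5.0
```

```bash
python3 -m jog '[[0,0,0,0],[0,0,0,0],[0,0,0,0]]' 10 55
```

```text
time_s: 20.88
tcp_pos: [533.4, -348.2, 1.9]
orientation: [0.78, 3.043, -0.0]
force: [-0.1, 0.2, 0.0]
opening: 21.5
finger_force: 55.0
```

```bash
python3 -m jog '[[0,0,-0.004,0],[0.002,0,-0.015,0],[0.01,0,-0.035,0],[0.025,0,-0.06,0],[0.04,0,-0.085,0],[0.05,0,-0.105,0],[0.055,0,-0.115,0],[0.055,0,-0.118,0],[0.055,0,-0.118,0]]'
python3 - <<'E'
from h import *
go([489.6,-85.3,110],np.pi-.125); s=ctrl.read_state();print(s["tcp_pos"],s["force"],s["moment"])
E
```

```text
time_s: 21.63
tcp_pos: [485.7, -322.2, 120.9]
orientation: [0.78, 3.041, -0.002]
force: [-0.0, 0.1, -1.2]
opening: 21.5
finger_force: 55.0
shift [0.1105 0.2096 0.0105] turn -0.37688766199353463 toolx ang 2.64 j6 -1.789952321587433
[ 485.67751495 -322.1849036   120.87496679] [-0.0400225   0.10947013 -1.21848199] [0.00846551 0.07381607 0.00680471]
```

```bash
python3 -m jog '[[0.005,0.01,0,-0.02],[0.016,0.03,0,-0.06],[0.031,0.058,0,-0.11],[0.046,0.087,0,-0.17],[0.061,0.116,0,-0.23],[0.076,0.145,0,-0.29],[0.09,0.171,0,-0.34],[0.101,0.192,0.004,-0.37],[0.108,0.205,0.008,-0.377],[0.11,0.209,0.01,-0.377],[0.11,0.209,0.01,-0.377],[0.11,0.209,0.01,-0.377]]'
python3 - <<'E'
from h import *
go([489.6,-85.3,34],np.pi-.125); s=ctrl.read_state();print(s["tcp_pos"],s["force"],s["moment"])
E
```

```text
time_s: 22.63
tcp_pos: [488.8, -85.5, 108.8]
orientation: [-0.195, -3.134, -0.0]
force: [0.2, -0.2, -1.6]
opening: 21.1
finger_force: 55.0
shift [-0.0009  0.0003  0.0748] turn 0.0009936446637159868 toolx ang 3.018 j6 -1.7786373041142083
[488.81300141 -85.54009112 108.84598996] [ 0.19656844 -0.17468939 -1.59832457] [0.00854915 0.10636686 0.01366166]
```

```bash
python3 -m jog '[[0,0,0.006,0],[0,0,0.018,0],[0,0,0.033,0],[0,0,0.048,0],[0,0,0.06,0],[0,0,0.069,0],[0,0,0.074,0],[0,0,0.075,0],[0,0,0.075,0],[0,0,0.075,0]]'
python3 - <<'E'
from h import *
go([489.6,-85.3,33.2],np.pi-.125)
vision.capture("top");c=vision.get_calibration("top"); im=cv2.imread("pics/top2.png"); im=vision.capture("top")[:,:,::-1].copy(); 
r=rect(c,im,640,-105,-.125,48,half=100,s=4); cv2.imwrite("pics/r9.png",r[:520,100:700])
E
```

```text
time_s: 23.47
tcp_pos: [489.8, -85.8, 35.3]
orientation: [0.196, 3.134, -0.001]
force: [-0.9, 0.7, -1.7]
opening: 21.6
finger_force: 55.0
shift [0.0003 0.0005 0.0021] turn 0.00011330396577147184 toolx ang 3.017 j6 -1.778100122305629
```

View pics/r9.png

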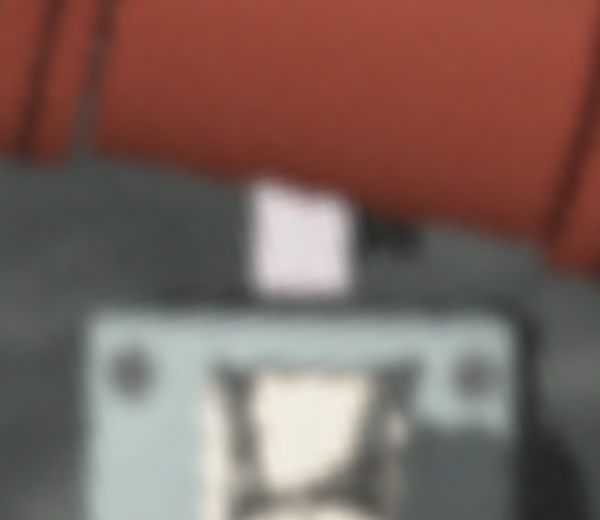

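```bash
python3 -m jog '[[-0.003,0.0005,0.001,0],[-0.008,0.0005,0.002,0],[-0.013,0.0005,0.002,0],[-0.018,0.0005,0.002,0],[-0.022,0.0005,0.002,0],[-0.026,0.0005,0.002,0],[-0.029,0.0005,0.002,0],[-0.032,0.0005,0.002,0],[-0.034,0.0005,0.002,0],[-0.034,0.0005,0.002,0]]'
```

```text
time_s: 24.4
tcp_pos: [523.4, -89.4, 32.8]
orientation: [0.196, 3.135, -0.0]
force: [0.0, 0.1, -1.2]
opening: 21.9
finger_force: 55.0
```

```bash
python3 -m jog '[[-0.002,0,0,0],[-0.005,0,0,0],[-0.008,0,0,0],[-0.011,0,0,0],[-0.014,0,0,0],[-0.017,0,0,0],[-0.018,0,0,0],[-0.018,0,0,0]]'
```

```text
time_s: 25.07
tcp_pos: [541.2, -91.6, 32.8]
orientation: [0.196, 3.135, -0.0]
force: [-0.3, 0.0, -1.3]
opening: 21.6
finger_force: 55.0
```

```bash
python3 -m jog '[[0,0,0.0004,0],[0,0,0.0008,0],[0,0,0.0008,0],[0,0,0.0008,0]]'
```

```text
time_s: 25.4
tcp_pos: [540.8, -91.5, 32.0]
orientation: [-0.196, -3.135, -0.0]
force: [0.0, 0.2, -1.1]
opening: 21.4
finger_force: 55.0
```

```bash
python3 -m jog '[[-0.002,0,0,0],[-0.004,0,0,0],[-0.006,0,0,0],[-0.008,0,0,0],[-0.01,0,0,0],[-0.012,0,0,0],[-0.012,0,0,0],[-0.012,0,0,0]]'; python3 -m jog '[[-0.002,0,0,0],[-0.004,0,0,0],[-0.006,0,0,0],[-0.006,0,0,0]]'
```

```text
time_s: 26.07
tcp_pos: [553.1, -93.1, 32.0]
orientation: [0.196, 3.135, -0.0]
force: [0.2, -0.4, -1.2]
opening: 21.9
finger_force: 55.0
time_s: 26.4
tcp_pos: [559.3, -93.9, 32.1]
orientation: [0.196, 3.135, -0.0]
force: [0.1, -0.3, -2.1]
opening: 21.4
finger_force: 55.0
```

```bash
python3 -m jog '[[-0.0015,0,0,0],[-0.003,0,0,0],[-0.0045,0,0,0],[-0.006,0,0,0],[-0.006,0,0,0]]'; python3 -m jog '[[-0.0015,0,0,0],[-0.003,0,0,0],[-0.0045,0,0,0],[-0.006,0,0,0],[-0.006,0,0,0]]'; python3 -m jog '[[-0.0015,0,0,0],[-0.003,0,0,0],[-0.0045,0,0,0],[-0.006,0,0,0],[-0.006,0,0,0]]'
```

```text
time_s: 26.82
tcp_pos: [563.7, -94.3, 31.7]
orientation: [-0.196, -3.133, -0.001]
force: [-4.3, 0.3, 2.4]
opening: 21.8
finger_force: 55.0
time_s: 27.23
tcp_pos: [569.4, -95.0, 31.7]
orientation: [-0.195, -3.132, -0.001]
force: [-5.4, 0.5, 2.2]
opening: 21.2
finger_force: 55.0
time_s: 27.65
tcp_pos: [575.1, -95.7, 31.7]
orientation: [-0.195, -3.132, -0.001]
force: [-6.7, 0.9, 3.8]
opening: 21.3
finger_force: 55.0
```

```bash
python3 -m jog '[[-0.0015,0,0,0],[-0.003,0,0,0],[-0.0045,0,0,0],[-0.006,0,0,0],[-0.006,0,0,0]]'; python3 -m jog '[[-0.001,0,0,0],[-0.002,0,0,0],[-0.003,0,0,0],[-0.004,0,0,0],[-0.004,0,0,0]]'
```

```text
time_s: 28.07
tcp_pos: [581.5, -96.5, 31.8]
orientation: [-0.196, -3.133, -0.001]
force: [-4.6, 0.5, 2.1]
opening: 21.7
finger_force: 55.0
time_s: 28.48
tcp_pos: [585.4, -97.0, 31.8]
orientation: [-0.195, -3.133, -0.001]
force: [-4.4, -0.5, 3.7]
opening: 21.6
finger_force: 55.0
```

```bash
python3 -m jog '[[-0.0006,0,0,0],[-0.0012,0,0,0],[-0.0018,0,0,0],[-0.0024,0,0,0],[-0.0024,0,0,0]]'; python3 -m jog '[[-0.0006,0,0,0],[-0.0012,0,0,0],[-0.0018,0,0,0],[-0.002,0,0,0],[-0.002,0,0,0]]'
```

```text
time_s: 28.9
tcp_pos: [587.6, -97.3, 31.8]
orientation: [-0.195, -3.132, -0.001]
force: [-6.1, 0.7, 2.6]
opening: 21.5
finger_force: 55.0
time_s: 29.32
tcp_pos: [589.6, -97.6, 31.8]
orientation: [-0.195, -3.132, -0.001]
force: [-6.0, 0.1, 3.9]
opening: 21.5
finger_force: 55.0
```

```bash
python3 -m jog '[[-0.0005,0,0,0],[-0.001,0,0,0],[-0.0015,0,0,0],[-0.0015,0,0,0]]'
```

```text
time_s: 29.65
tcp_pos: [589.9, -97.6, 31.8]
orientation: [-0.195, -3.13, -0.001]
force: [-10.9, 0.7, 7.6]
opening: 21.9
finger_force: 55.0
```

```bash
python3 -m jog '[[-0.0003,0,0,0],[-0.0006,0,0,0],[-0.0008,0,0,0],[-0.0008,0,0,0],[-0.0008,0,0,0]]'
```

```text
time_s: 30.07
tcp_pos: [589.9, -97.6, 31.7]
orientation: [-0.195, -3.128, -0.001]
force: [-12.7, 2.0, 9.5]
opening: 21.8
finger_force: 55.0
```

```bash
python3 -m jog '[[-0.0005,0,0,0],[-0.001,0,0,0],[-0.0015,0,0,0],[-0.0015,0,0,0],[-0.0015,0,0,0]]'
```

```text
time_s: 30.48
tcp_pos: [589.9, -97.6, 31.6]
orientation: [-0.195, -3.125, -0.002]
force: [-20.2, 2.1, 14.6]
opening: 21.4
finger_force: 55.0
```

```bash
python3 -m jog '[[0.0005,0,0,0],[0.001,0,0,0],[0.0015,0,0,0],[0.0018,0,-0.0003,0],[0.0018,0,-0.0003,0]]'
```

```text
time_s: 30.9
tcp_pos: [589.9, -97.6, 31.7]
orientation: [-0.195, -3.129, -0.001]
force: [-11.5, 1.6, 6.4]
opening: 21.6
finger_force: 55.0
```

Bar still seated; release gently.

```bash
python3 -m jog '[[0,0,0,0],[0,0,0,0],[0,0,0,0]]' 10 8; python3 -m jog '[[0,0,0,0],[0,0,0,0],[0,0,0,0]]' 50 8
python3 - <<'E'
from h import *
c,im=look("w10")
r=rect(c,im,594,-98,-.125,48,half=50,s=6); cv2.imwrite("pics/r10.png",r)
E
```

```text
time_s: 31.15
tcp_pos: [590.1, -97.6, 31.7]
orientation: [-0.195, -3.129, -0.001]
force: [-9.8, 1.3, 5.7]
opening: 22.0
finger_force: 8.0
time_s: 31.4
tcp_pos: [593.6, -98.3, 32.6]
orientation: [0.196, 3.134, -0.0]
force: [-0.0, 0.2, 0.3]
opening: 34.9
finger_force: 0.0
```

```bash
python3 -m jog '[[0,0,-0.004,0],[0,0,-0.015,0],[0,0,-0.035,0],[0,0,-0.06,0],[0,0,-0.085,0],[0,0,-0.1,0],[0,0,-0.105,0],[0,0,-0.105,0],[0,0,-0.105,0]]'
python3 - <<'E'
from h import *
s=ctrl.read_state(); print(s["tcp_pos"])
c,im=look("w11"); p=hub(c,im); print(p)
a=rect(c,im,594,-98,-.125,48,half=50,s=5); b=rect(c,im,678,-109.5,-.125,104,half=30,s=8)
o=np.zeros((500,800,3),np.uint8); o[:,:400]=a[:,50:450]; o[:480,400:]=b[:,40:440]; cv2.imwrite("pics/c11.png",o)
E
```

```text
time_s: 32.2
tcp_pos: [592.7, -98.0, 137.1]
orientation: [0.196, 3.135, 0.0]
force: [-0.5, 0.9, -0.4]
opening: 43.5
finger_force: 0.0
[592.69985462 -97.99909343 137.13179049]
(array([ 676.64982881, -109.86757906,  104.        ]), array([257.89473684, 321.36842105]), np.int32(38))
```

View pics/c11.png

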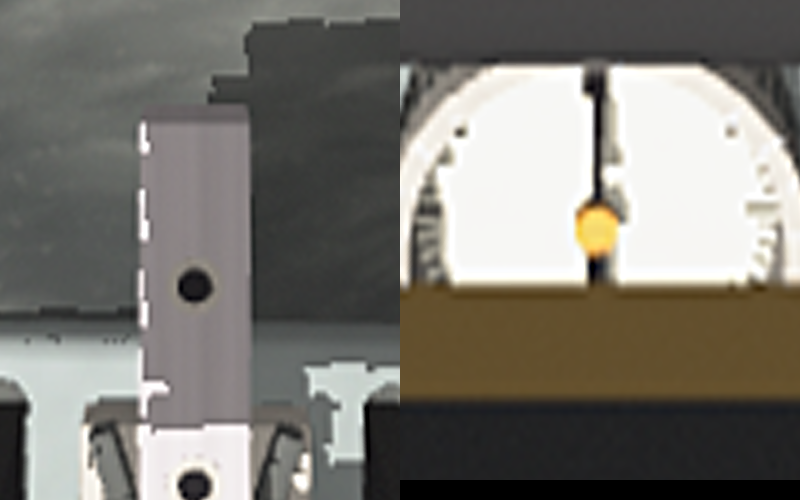

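```bash
python3 -m jog '[[0.005,0,-0.01,0],[0.02,0,-0.03,0],[0.04,0,-0.05,0],[0.055,0,-0.06,0],[0.06,0,-0.06,0],[0.06,0,-0.06,0],[0.06,0,-0.06,0]]' && python3 -c "
from plant import ctrl
print(ctrl.sign_off())"
```

```text
time_s: 32.83
tcp_pos: [532.9, -90.5, 196.4]
orientation: [-0.196, -3.134, -0.0]
force: [0.1, 0.4, 0.3]
opening: 43.7
finger_force: 0.0
the job is handed in; nothing more can be done
None
```

The job is handed in at about 33 s: the bezel zero is lined up with the pointer, the setting bar is flat on the white dish, and the new bar is seated against the back stop (felt firmly at about 20 N) and left for you to read.

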